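# Lock a test tile in the stamping jig and stamp it

## Task

Stamp the loose test tile in the wooden jig: slide the jig's jaw fully open to its back stop, lay the tile flat, lengthways and centred across the rail, between the jaw and the fixed fence, then slide the jaw all the way to its other end stop so that the tile is pushed home against the fence and held. Then take the wooden stamp, press it firmly down, upright, on the middle of the locked tile, and stand it back upright in its tray. Leave the jaw locked and leave the other things round about where they are.

Things in the scene. Friction and masses are not known exactly. Their poses are not given: they have to be found in the camera images.
- tile_jig: Stamping jig, screwed to the counter: wooden board 96 x 240 x 10 mm with a raised aluminium rail along its y axis, a fixed steel fence at the +y end, a sliding jaw facing it from -y and a back stop at the -y end. Origin: on the counter under the centre of the locked tile; z up; the board runs from y = -165 to +75 mm and x = -48 to +48 mm.
- tile_home (a point): Point on top of the rail, 18 mm above the jig's origin, axes as the jig's: where the centre of the locked tile's underside belongs. The rail is 40 mm wide, so the tile, its length along y, overhangs it by 5 mm on each long side and fingers fit beside it. With the jaw fully open, the room to lay the tile straight down runs from y = -95 to +34.5 mm; the jaw then pushes it home along +y.
- fence_face (a point): Point at the foot of the fixed fence's face, on top of the rail, 40.5 mm along +y from tile_home. The fence is 60 mm wide (x), its top 34.5 mm above the counter; a lip overhangs its face by 6 mm towards -y, its underside 28.5 mm above the counter (3.5 mm over a lying tile): the tile's end slides in under it.
- jaw_slide (a joint): Position of the sliding steel jaw, m: 0 = fully open at the back stop; 0.060 = other end stop, locked, with 81.5 mm between jaw and fence faces. Grows along the jig's +y. Starts partly closed. Slides stiffly (about 2.5 N), stays where left. Jaw: 60 mm wide (x), 42 mm long (y), top 34 mm above the counter, with a 6 mm lip over the tile's end, like the fence's.
- slide_grip (a point): Point in the jaw's upright black grip, a fin 14 mm thick along the jig's y, 36 mm wide along its x, from 34 to 70 mm above the counter. The point is on the fin's centre line, 58 mm above the counter (12 mm below its top), 23 mm to -y of the jaw's pushing face; it moves with the jaw. Free on all sides and above.
- tile: Loose flat beige test tile, 80 (its x) x 50 (its y) x 7 mm, about 60 g, lying face up on the counter. Origin: centre of its underside. Either end may go first into the jig.
- stamp: Small wooden hand stamp, 54 mm tall, about 30 g: a 27 x 27 mm square block 26 mm high, with a round knob above it, up to 18 mm wide, from 26 to 54 mm; standing upright in the tray. Origin: centre of its underside, z up to the knob, x and y square to the block's sides. Grip it by the knob.
- stamp_tray: Low square wooden tray for the stamp, fixed, 84 x 84 mm outside, 12 mm high with 4 mm walls; inner floor 4 mm above the counter. Origin: under its centre, on the counter; axes square to its sides.
- bird: Bystander: bisque bird figurine, 52 x 120 x 76 mm. Origin: centre of its underside.
- small_cup: Bystander: small bisque cup, 60 mm wide, 51 mm high. Origin: centre of its underside.
- egg_cup: Bystander: bisque egg cup, 56 mm wide, 58 mm high. Origin: centre of its underside.
- stilt: Bystander: three-armed kiln stilt, 59 x 52 x 21 mm. Origin: on its underside.
There are look-alikes about, which are no part of the job. Leave any black, orange or pink look-alike of the tile alone.

How it is judged:
By the outcome, as a careful person would: the job done as asked, in the order asked, and still so for the second after the job is handed in, with the robot touching nothing.
It also fails if it takes over 72 s, if anything falls off the work surface, if the arm or the gripper's body presses on something with over 40 N, if the wrist force passes 120 N, or if a joint passes its speed limit or range.

## Robot

A 6-joint arm with a two-finger parallel gripper is mounted at the origin on a cart in front of the work surface, level with it; the furniture and walls round the work are solid. World frame = base frame: x ahead of the robot, y to its left, z up, the work surface at z = 0. Lengths are in mm, angles in rad, forces in N, time in s.
With the tool pointing down it reaches from about 325 to 750 mm from the base axis. Payload 7.6 kg.
Tool frame: the origin (TCP) lies between the finger pads; the fingertips stand 19 mm ahead of it and the grasp point (between the pads) is the TCP; z points along the fingers, y is the line along which they close (so a half turn about z gives the same grasp; the last joint's range is limited). The gripper opens to 85 mm and grips with 20 to 120 N. Pads are 22 mm wide; open, the fingers measure 114 mm over their backs; the gripper's body (76 mm by 85 mm) begins 54 mm behind the grasp point. The pads swing forward as they close: fully open they stand 13 mm farther back than shut.
Start: joints at [-1.209, 0.052, 1.401, -0, 1.689, -0.07], TCP at [219.741, -476.82, 250.323] pointing down, gripper open.
Joint ranges: [-2.9, 2.9], [-0.91, 2.17], [0.12, 2.37], [-1.06, 4.2], [0.26, 2.73], [-2.93, 2.93]. Speed limits (rad/s): [2.57, 2.57, 3.01, 3.14, 3.14, 3.14].

## Interface

Orientations are given as [roll, pitch, yaw] about the fixed x, y, z axes, in that order (R = Rz(yaw) Ry(pitch) Rx(roll)).
In Python, from rig import env gives the robot as it stands. The module is installed in compiled form; this text tells all that it offers.
- The arm moves only by the tool move_arm, never from a script. Its argument "series" is a list of rows, each an object with "fingers": the finger opening in cm, from 0 to 8.54; "translation": the shift along the world's x, y, z in cm, a list of three; "spin": the turn about the world's z in degrees. In form: [{"fingers": fingers, "translation": [tx, ty, tz], "spin": spin}, ...]. A call has 1 to 20 rows; each row is the pose to reach, as a shift and turn from the pose commanded when the call began; what a row does not reach only later rows make up. A row lasts 1/10 s, in which the tool goes at most 50 mm and 8.59 degrees, less where a joint would pass 70% of its speed; a pose out of reach is approached as far as the arm can. A call with a gripper value outside its range is refused whole. The fingers move at their own pace and stop on an object; "grip_force" is the grip in N (left out, the last holds). Time passes only in rows, so rows that repeat a pose let the fingers close. It gives the time, the measured TCP pose, the force, the opening and the grip force at its end, in the units of the state.
- env.state(): the state, without advancing time (a new reading comes with each control period).
- env.camera(name): name is "scene" or "top"; returns the picture (480x640x3 uint8, red, green, blue); there is no depth.
- env.camera_info(name): a dict with "vertical_fov" (degrees; the focal length in pixels is half the picture's height over the tangent of half this angle, whatever the lens; pixels are square), "cx", "cy" (the principal point, pixels), "k1" (the pictures are not rectified: a ray, as slopes to the right and down, at radius r is drawn at 1 + k1 r^2 times it, then the intrinsics apply), "extrinsics" (4x4, takes a point from world to camera coordinates). Camera axes: x right, y down, z forward; pixel columns grow to the right and rows downward; lengths in mm; the calibration is good to about 2 mm. A picture is of the moment at which its call begins. camera_info takes no time and is no camera call.
- env.sign_off(): hands the job in; it is judged then, once.
Trained networks look in the newest picture that a camera, given by its name, has taken for a name from the list of things; names that differ only in an ending like _2 or _b are one class to them, and where a whole thing is asked for, a point or a joint stands for the part that bears it (a point fixed in the world has none). Each returns a list of dicts, best first, with "conf" (0 to 1); they miss things now and then, are a little off and sometimes report something else, mostly with a low value. They report only what shows in the picture. A call takes as long as a camera call. They do not tell look-alikes from the thing itself.
- env.spot_in(camera, name): "extent" ([left, top, width, height] in pixels, round what is visible of it).
The state is a dict: "time": time; "q": joint angles; "qvel": joint speeds; "joint_torque": joint torques, N m; "ee_pos": TCP position; "tcp_rot": TCP orientation; "contact_force": force on the tool from outside, world axes, zero at the start; "ft_torque": the same for the moment, N m; "opening": finger opening in mm; "gripper_force": force on a finger pad.
Only numpy, scipy, OpenCV 4.12 (cv2) and the standard library are available. Lean on these libraries where they do the work, as an engineer would, in place of code of your own. Each camera call takes 0.05 s, during which the arm holds its last target. There are 200 camera calls.

## Working session

There is one attempt and no reset: what is moved stays moved. The work goes in short steps, Python scripts to look and compute and a tool call to move; the robot and the scene stay as the last step left them, time stands still between calls to the robot, and variables do not carry over. Pictures are saved under pics/ and viewed, at most 10 in all, crops included, and the job is handed in when it is done.

Besides the shell and the picture viewer there is one more tool, called after "Request:" as a command line: name --argument value ..., lists and objects as JSON in quotes. move_arm: Moves the arm, as the interface text tells. Its arguments: {"type":"object","properties":{"series":{"type":"array","items":{"type":"object","properties":{"fingers":{"type":"number"},"translation":{"type":"array","items":{"type":"number"}},"spin":{"type":"number"}}}},"grip_force":{"type":"number"}},"required":["series"]}

```bash
mkdir -p pics; cat > h.py <<'E'
import numpy as np, cv2
from rig import env
def cam(n):
    i=env.camera_info(n); f=240/np.tan(np.radians(i['vertical_fov'])/2)
    E=np.array(i['extrinsics'])
    return np.array([[f,0,i['cx']],[0,f,i['cy']],[0,0,1]]),i['k1'],E[:3,:3],E[:3,3]
def proj(n,P):
    K,k,R,t=cam(n); p=np.atleast_2d(P)@R.T+t; s=p[:,:2]/p[:,2:]; s=s*(1+k*(s**2).sum(1,keepdims=True))
    return s*K[0,0]+K[:2,2]
def back(n,uv,z):
    K,k,R,t=cam(n); d=(np.atleast_2d(uv).astype(float)-K[:2,2])/K[0,0]; s=d.copy()
    for _ in range(30): s=d/(1+k*(s**2).sum(1,keepdims=True))
    r=np.c_[s,np.ones(len(s))]@R; c=-R.T@t
    return c+r*((z-c[2])/r[:,2])[:,None]
def snap(n,f):
    im=env.camera(n)[:,:,::-1].copy(); cv2.imwrite('pics/'+f,im); return im
E
python3 - <<'E'
from h import *
for c in('scene','top'):
    snap(c,c+'1.png'); K,k,R,t=cam(c); print(c,K[0,0],k,-R.T@t,R[2])
    for n in ['tile_jig','tile','stamp','stamp_tray','slide_grip','fence_face']:
        for d in env.spot_in(c,n)[:5]:
            x,y,w,h=d['extent']; print(n,round(d['conf'],2),np.round(d['extent']),back(c,[x+w/2,y+h/2],0).round()[0])
print(env.state()['time'])
E
```

```text
scene 516.6158576246831 -0.07992078685234004 [ -268.46527984 -1185.85118612   802.04091238] [ 0.53574542  0.68571743 -0.4927154 ]
tile_jig 0.81 [224. 201.  52.  39.] [487. 144.   0.]
tile 0.89 [416. 312.  31.  25.] [ 534. -594.    0.]
tile 0.87 [419. 360.  42.  29.] [ 424. -713.   -0.]
tile 0.82 [334. 275.  33.  18.] [ 501. -340.    0.]
tile 0.62 [366. 294.  34.  24.] [ 500. -465.    0.]
stamp 0.7 [289. 246.  19.  12.] [ 493. -118.    0.]
stamp_tray 0.7 [288. 246.  22.  10.] [ 498. -114.    0.]
slide_grip 0.75 [240. 207.  19.  23.] [495. 159.   0.]
fence_face 0.63 [221. 204.  49.  39.] [469. 141.   0.]
top 568.6862646217522 -0.17102404908129373 [ 375.96230971 -147.15123191 1798.85242927] [ 0.10570633  0.00590393 -0.99437986]
tile_jig 0.92 [198. 243.  80.  37.] [476. 139.   0.]
tile 0.93 [490. 273.  30.  19.] [ 422. -715.    0.]
tile 0.78 [380. 241.  21.  33.] [ 495. -345.    0.]
tile 0.68 [454. 240.  26.  18.] [ 527. -593.    0.]
tile 0.6 [418. 250.  29.  20.] [ 492. -480.    0.]
stamp 0.64 [320. 246.  11.   6.] [ 519. -138.    0.]
stamp 0.36 [350. 197.  18.  18.] [ 659. -245.    0.]
stamp_tray 0.67 [306. 233.  29.  36.] [ 513. -123.    0.]
slide_grip 0.7 [237. 249.  19.  25.] [475. 112.   0.]
fence_face 0.81 [202. 243.  79.  36.] [477. 128.   0.]
0.7
```

View pics/top1.png

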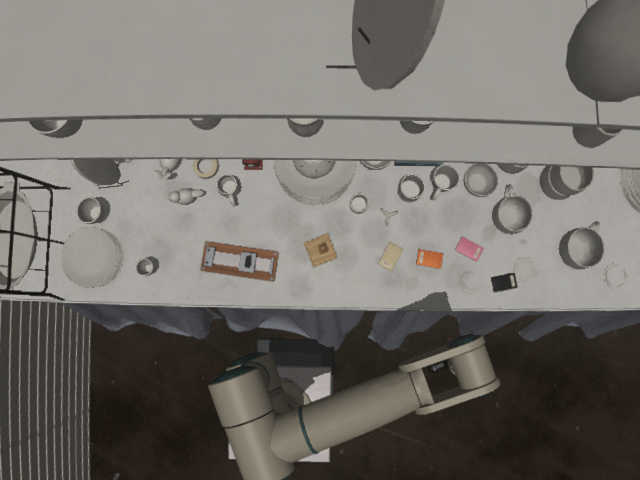

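View pics/scene1.png

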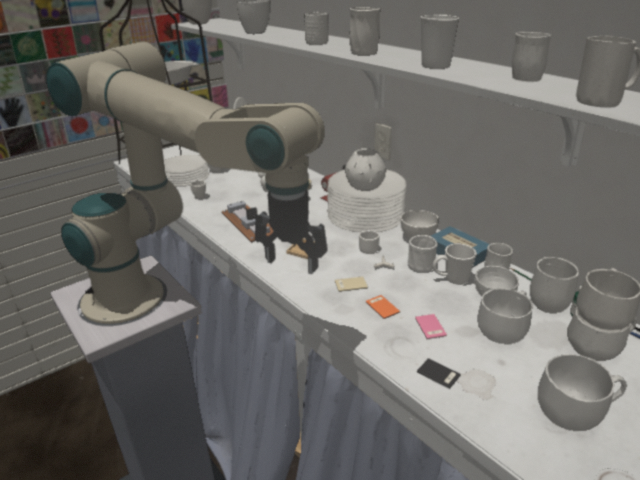

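Top view: the beige tile is at (390,256), with orange, pink and black look-alikes to its right. The tray with the stamp is at (320,249), the jig at (240,261) with its jaw grip near (248,262), and the fence is the grey bar at the left (208,256). I'll zoom in and segment.

```bash
python3 - <<'E'
from h import *
im=cv2.imread('pics/top1.png')
a=cv2.resize(im[230:290,195:295],None,fx=7.8,fy=7.8,interpolation=cv2.INTER_CUBIC)[:300*2]
cv2.imwrite('pics/c1.png',a)
b=np.hstack([cv2.resize(im[228:274,298:344],(390,390),interpolation=cv2.INTER_CUBIC),cv2.resize(im[233:279,368:414],(390,390),interpolation=cv2.INTER_CUBIC)])
cv2.imwrite('pics/c2.png',b)
E
```

```text
(no output)
```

View pics/c1.png

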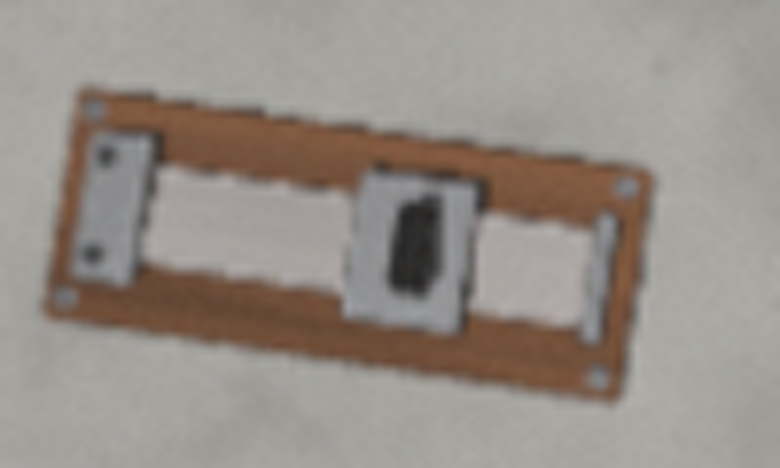

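View pics/c2.png

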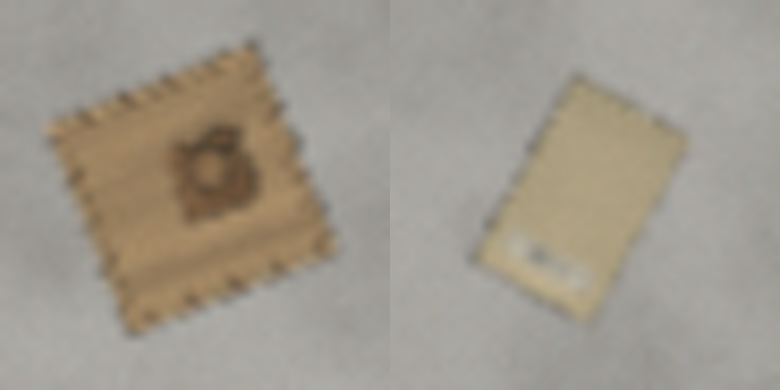

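The crops show the jig with its fence at the left (110,205) and the jaw grip at (415,245). The stamp is in the tray at (213,172), and the tile is at (580,195), turned about 30°.

```bash
cat > m.py <<'E'
from h import *
def px(pts,s,o): return (np.array(pts,float)+.5)/s-.5+np.array(o)
def rect(p,z):
    P=back('top',p,z)[:,:2]; c=P.mean(0); e=[np.linalg.norm(P[i]-P[(i+1)%4]) for i in range(4)]
    a=(P[0]-P[1])+(P[3]-P[2]); return c,np.degrees(np.arctan2(a[1],a[0])),e
s=390/46
J=rect(px([(82,90),(652,170),(620,402),(45,318)],7.8,(195,230)),10)
T=rect(px([(185,72),(82,258),(200,322),(298,140)],s,(368,233)),7)
Y=rect(px([(255,38),(48,130),(130,335),(338,250)],s,(298,228)),12)
S=rect(px([(168,150),(192,222),(262,193),(238,122)],s,(298,228)),26)
K=back('top',px([(212,170)],s,(298,228)),54)[0]
G=back('top',px([(418,243)],7.8,(195,230)),68)[0]
E
python3 - <<'E'
from m import *
np.set_printoptions(precision=1,suppress=True)
for n,v in zip('JTYS',(J,T,Y,S)): print(n,v[0],round(v[1],1),np.array(v[2]))
th=np.radians(J[1]); ey=np.array([np.cos(th),np.sin(th)]); ex=np.array([ey[1],-ey[0]])
O=J[0]+45*ey; print('O',O,'ey',ey,'K',K,'G',G,'grip in jig',(G[:2]-O)@ex,(G[:2]-O)@ey, 'expected open/locked y:',-64-60+.5,-64)
# colour segmentation
im=cv2.imread('pics/top1.png'); hsv=cv2.cvtColor(im,cv2.COLOR_BGR2HSV)
for n,(x0,y0,x1,y1),z in (('tile',(370,235,412,277),7),('tray',(298,228,344,274),12),('jig',(195,235,290,285),10)):
    big=cv2.resize(hsv[y0:y1,x0:x1],None,fx=8,fy=8,interpolation=cv2.INTER_LINEAR)
    m=(big[...,1]>(45 if n!='jig' else 70)).astype(np.uint8); c=max(cv2.findContours(m,0,1)[0],key=cv2.contourArea)[:,0]
    P=back('top',(c+.5)/8-.5+np.array([x0,y0]),z)[:,:2].astype(np.float32); print(n,cv2.minAreaRect(P))
s=env.state(); print(s['ee_pos'],s['tcp_rot'])
E
```

```text
J [476.7 133.7] 83.0 [236.5  94.6 237.7  94.2]
T [ 500.7 -343.4] -28.2 [79.8 50.  77.6 49.3]
Y [ 516.4 -122.3] -65.9 [84.4 82.3 83.4 85. ]
S [ 521.4 -130.7] 19.5 [28.1 27.9 27.7 27.8]
O [482.2 178.4] ey [0.1 1. ] K [ 519.7 -129.8   54. ] G [474.6  96.9  68. ] grip in jig 2.4440486292285666 -81.76275734998731 expected open/locked y: -123.5 -64
tile ((500.10260009765625, -343.57806396484375), (48.93509292602539, 78.84147644042969), 61.493003845214844)
tray ((516.4451293945312, -121.97474670410156), (86.03556823730469, 85.218505859375), 22.762378692626953)
jig ((477.3070373535156, 134.03363037109375), (238.37509155273438, 94.49791717529297), 82.86331939697266)
[ 219.7 -476.8  250.3] [3.1 0.  0.4]
```

Request:
move_arm --series '[{"fingers":5,"translation":[25.3,57.4,-12],"spin":-31.8},{"fingers":5,"translation":[25.3,57.4,-12],"spin":-31.8},{"fingers":5,"translation":[25.3,57.4,-12],"spin":-31.8},{"fingers":5,"translation":[25.3,57.4,-12],"spin":-31.8},{"fingers":5,"translation":[25.3,57.4,-12],"spin":-31.8},{"fingers":5,"translation":[25.3,57.4,-12],"spin":-31.8},{"fingers":5,"translation":[25.3,57.4,-12],"spin":-31.8},{"fingers":5,"translation":[25.3,57.4,-12],"spin":-31.8},{"fingers":5,"translation":[25.3,57.4,-12],"spin":-31.8},{"fingers":5,"translation":[25.3,57.4,-12],"spin":-31.8},{"fingers":5,"translation":[25.3,57.4,-12],"spin":-31.8},{"fingers":5,"translation":[25.3,57.4,-12],"spin":-31.8},{"fingers":5,"translation":[25.3,57.4,-12],"spin":-31.8},{"fingers":5,"translation":[25.3,57.4,-12],"spin":-31.8},{"fingers":5,"translation":[25.3,57.4,-12],"spin":-31.8},{"fingers":5,"translation":[25.3,57.4,-12],"spin":-31.8},{"fingers":5,"translation":[25.3,57.4,-12],"spin":-31.8}]' --grip_force 30

```text
time: 2.4
ee_pos: [472.8, 96.0, 130.9]
tcp_rot: [3.142, -0.001, -0.125]
contact_force: [-1.0, 0.2, 0.7]
opening: 49.9
gripper_force: 0.0
```

Request:
move_arm --series '[{"fingers":5,"translation":[0,0,-4],"spin":0},{"fingers":5,"translation":[0,0,-7.2],"spin":0},{"fingers":5,"translation":[0,0,-7.2],"spin":0},{"fingers":0.5,"translation":[0,0,-7.2],"spin":0},{"fingers":0.5,"translation":[0,0,-7.2],"spin":0},{"fingers":0.5,"translation":[0,0,-7.2],"spin":0},{"fingers":0.5,"translation":[0,0,-7.2],"spin":0},{"fingers":0.5,"translation":[0,0,-7.2],"spin":0},{"fingers":0.5,"translation":[0,0,-7.2],"spin":0},{"fingers":0.5,"translation":[-0.12,-1.0,-7.2],"spin":0},{"fingers":0.5,"translation":[-0.24,-2.0,-7.2],"spin":0},{"fingers":0.5,"translation":[-0.37,-3.0,-7.2],"spin":0},{"fingers":0.5,"translation":[-0.45,-3.7,-7.2],"spin":0},{"fingers":0.5,"translation":[-0.45,-3.7,-7.2],"spin":0}]'

```text
time: 3.8
ee_pos: [469.4, 59.6, 60.9]
tcp_rot: [-3.141, -0.003, -0.124]
contact_force: [-4.0, -1.7, 9.4]
opening: 13.3
gripper_force: 33.6
```

Request:
move_arm --series '[{"fingers":0.5,"translation":[-0.02,-0.2,0],"spin":0},{"fingers":0.5,"translation":[-0.05,-0.4,0],"spin":0},{"fingers":0.5,"translation":[-0.07,-0.6,0],"spin":0},{"fingers":0.5,"translation":[-0.1,-0.8,0],"spin":0},{"fingers":0.5,"translation":[-0.1,-0.8,0],"spin":0}]'

```text
time: 4.3
ee_pos: [469.0, 56.8, 60.8]
tcp_rot: [-3.131, -0.005, -0.122]
contact_force: [2.9, 25.7, 3.8]
opening: 13.3
gripper_force: 33.5
```

Request:
move_arm --series '[{"fingers":0.5,"translation":[0.05,0.45,0],"spin":0},{"fingers":5,"translation":[0.05,0.45,0],"spin":0},{"fingers":5,"translation":[0.05,0.45,0],"spin":0},{"fingers":5,"translation":[0.05,0.45,0],"spin":0},{"fingers":5,"translation":[0.05,0.45,4],"spin":0},{"fingers":7,"translation":[0.05,0.45,8],"spin":0},{"fingers":7,"translation":[3.3,-39.6,8],"spin":-21.3},{"fingers":7,"translation":[3.3,-39.6,8],"spin":-21.3},{"fingers":7,"translation":[3.3,-39.6,8],"spin":-21.3},{"fingers":7,"translation":[3.3,-39.6,8],"spin":-21.3},{"fingers":7,"translation":[3.3,-39.6,8],"spin":-21.3},{"fingers":7,"translation":[3.3,-39.6,8],"spin":-21.3},{"fingers":7,"translation":[3.3,-39.6,8],"spin":-21.3},{"fingers":7,"translation":[3.3,-39.6,8],"spin":-21.3},{"fingers":7,"translation":[3.3,-39.6,8],"spin":-21.3},{"fingers":7,"translation":[3.3,-39.6,8],"spin":-21.3},{"fingers":7,"translation":[3.3,-39.6,4],"spin":-21.3},{"fingers":7,"translation":[3.3,-39.6,-1],"spin":-21.3},{"fingers":7,"translation":[3.3,-39.6,-2.8],"spin":-21.3},{"fingers":7,"translation":[3.3,-39.6,-2.8],"spin":-21.3}]'

```text
time: 6.3
ee_pos: [498.6, -340.9, 26.6]
tcp_rot: [-3.14, 0.007, -0.493]
contact_force: [-0.6, 1.3, -0.1]
opening: 70.0
gripper_force: 0.0
```

Request:
move_arm --series '[{"fingers":7,"translation":[0,0,0],"spin":0},{"fingers":7,"translation":[0,0,0],"spin":0}]'

```text
time: 6.5
ee_pos: [501.5, -344.2, 33.1]
tcp_rot: [3.141, -0.004, -0.494]
contact_force: [0.4, -0.9, 0.1]
opening: 69.9
gripper_force: 0.0
```

```bash
python3 - <<'E'
from h import *
im=snap('top','t2.png'); s2=snap('scene','s2.png')
a=cv2.resize(im[225:291,335:430],(570,396),interpolation=cv2.INTER_CUBIC)
b=cv2.resize(s2[240:310,310:410],(560,392),interpolation=cv2.INTER_CUBIC)[:, :]
cv2.imwrite('pics/c3.png',np.vstack([cv2.resize(a,(432,300)),cv2.resize(b,(432,300))]))
E
```

```text
(no output)
```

View pics/c3.png

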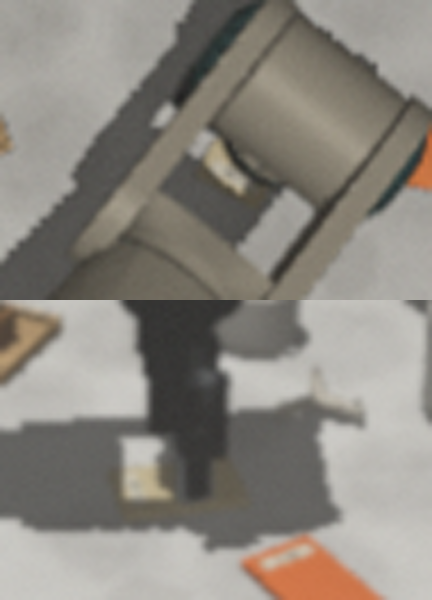

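The lower crop (scene camera) shows the gripper straddling the tile, roughly in the middle. I'll lower it and grip.

Request:
move_arm --series '[{"fingers":6,"translation":[0,0,-0.5],"spin":0},{"fingers":6,"translation":[0,0,-0.9],"spin":0},{"fingers":6,"translation":[0,0,-1.2],"spin":0},{"fingers":6,"translation":[0,0,-1.2],"spin":0},{"fingers":6,"translation":[0,0,-1.2],"spin":0}]'

```text
time: 7.1
ee_pos: [500.2, -343.8, 18.1]
tcp_rot: [3.142, 0.0, -0.495]
contact_force: [0.7, 0.1, -0.6]
opening: 60.3
gripper_force: 0.0
```

Request:
move_arm --series '[{"fingers":4,"translation":[0,0,0],"spin":0},{"fingers":4,"translation":[0,0,0],"spin":0},{"fingers":4,"translation":[0,0,0],"spin":0},{"fingers":4,"translation":[0,0,0],"spin":0}]'

```text
time: 7.5
ee_pos: [500.5, -344.0, 18.7]
tcp_rot: [3.141, -0.001, -0.495]
contact_force: [0.6, 0.3, 2.3]
opening: 48.7
gripper_force: 31.3
```

Request:
move_arm --series '[{"fingers":4,"translation":[0,0,2],"spin":0},{"fingers":4,"translation":[0,0,6],"spin":0},{"fingers":4,"translation":[0,0,10],"spin":0},{"fingers":4,"translation":[-2.1,49.3,10],"spin":111.3},{"fingers":4,"translation":[-2.1,49.3,10],"spin":111.3},{"fingers":4,"translation":[-2.1,49.3,10],"spin":111.3},{"fingers":4,"translation":[-2.1,49.3,10],"spin":111.3},{"fingers":4,"translation":[-2.1,49.3,10],"spin":111.3},{"fingers":4,"translation":[-2.1,49.3,10],"spin":111.3},{"fingers":4,"translation":[-2.1,49.3,10],"spin":111.3},{"fingers":4,"translation":[-2.1,49.3,10],"spin":111.3},{"fingers":4,"translation":[-2.1,49.3,10],"spin":111.3},{"fingers":4,"translation":[-2.1,49.3,10],"spin":111.3},{"fingers":4,"translation":[-2.1,49.3,10],"spin":111.3},{"fingers":4,"translation":[-2.1,49.3,10],"spin":111.3},{"fingers":4,"translation":[-2.1,49.3,10],"spin":111.3},{"fingers":4,"translation":[-2.1,49.3,10],"spin":111.3},{"fingers":4,"translation":[-2.1,49.3,10],"spin":111.3},{"fingers":4,"translation":[-2.1,49.3,10],"spin":111.3},{"fingers":4,"translation":[-2.1,49.3,10],"spin":111.3}]'

```text
time: 9.5
ee_pos: [479.2, 149.1, 118.3]
tcp_rot: [3.142, -0.0, 1.446]
contact_force: [-0.1, -0.4, -1.4]
opening: 49.1
gripper_force: 31.4
```

```bash
python3 - <<'E'
from h import *
im=snap('top','t3.png'); s2=snap('scene','s3.png')
b=cv2.resize(s2[165:275,190:330],(764,600),interpolation=cv2.INTER_CUBIC)
cv2.imwrite('pics/c4.png',b)
E
```

```text
(no output)
```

View pics/c4.png

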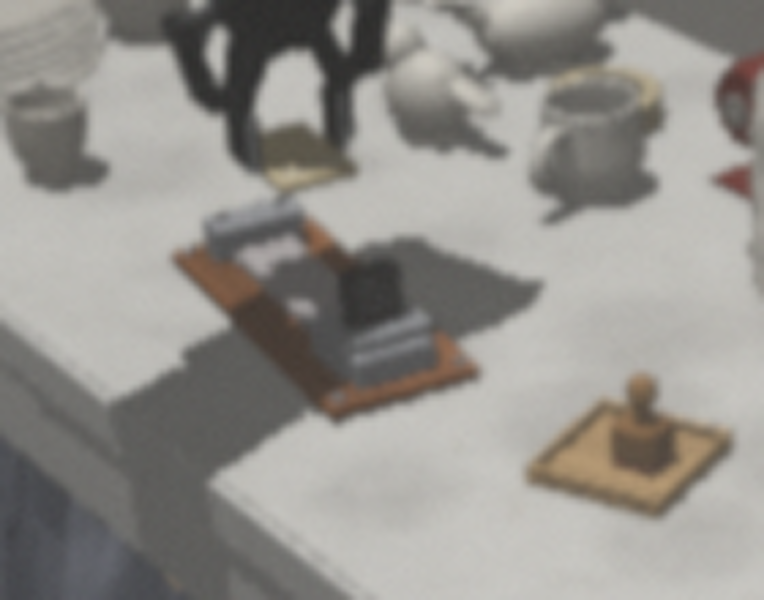

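The tile is held level and the jaw is at its back stop. Lowering the tile.

Request:
move_arm --series '[{"fingers":4,"translation":[0,0,-4],"spin":0},{"fingers":4,"translation":[0,0,-7],"spin":0},{"fingers":4,"translation":[0,0,-7.8],"spin":0},{"fingers":4,"translation":[0,0,-8.1],"spin":0},{"fingers":4,"translation":[0,0,-8.2],"spin":0},{"fingers":4,"translation":[0,0,-8.2],"spin":0}]'

```text
time: 10.2
ee_pos: [480.2, 149.4, 37.8]
tcp_rot: [3.139, -0.001, 1.447]
contact_force: [0.2, -0.2, -0.1]
opening: 48.8
gripper_force: 31.5
```

Request:
move_arm --series '[{"fingers":4,"translation":[0,0,-0.1],"spin":0},{"fingers":4,"translation":[0,0,-0.1],"spin":0},{"fingers":4,"translation":[0,0,-0.1],"spin":0}]'

```text
time: 10.5
ee_pos: [480.1, 149.4, 36.7]
tcp_rot: [3.139, -0.001, 1.448]
contact_force: [-0.1, -0.5, 5.6]
opening: 48.9
gripper_force: 32.1
```

Request:
move_arm --series '[{"fingers":4,"translation":[-0.1,0,0.1],"spin":0},{"fingers":4,"translation":[-0.1,0,0.1],"spin":0},{"fingers":6.4,"translation":[-0.1,0,0.1],"spin":0},{"fingers":6.4,"translation":[-0.1,0,0.1],"spin":0},{"fingers":6.4,"translation":[-0.1,0,0.1],"spin":0},{"fingers":6.4,"translation":[-0.1,0,3],"spin":0},{"fingers":6.4,"translation":[-0.1,0,8],"spin":0},{"fingers":5,"translation":[-1.3,-9.3,8],"spin":-90},{"fingers":5,"translation":[-1.3,-9.3,8],"spin":-90},{"fingers":5,"translation":[-1.3,-9.3,8],"spin":-90},{"fingers":5,"translation":[-1.3,-9.3,8],"spin":-90},{"fingers":5,"translation":[-1.3,-9.3,8],"spin":-90},{"fingers":5,"translation":[-1.3,-9.3,8],"spin":-90},{"fingers":5,"translation":[-1.3,-9.3,8],"spin":-90},{"fingers":5,"translation":[-1.3,-9.3,8],"spin":-90},{"fingers":5,"translation":[-1.3,-9.3,8],"spin":-90},{"fingers":5,"translation":[-1.3,-9.3,8],"spin":-90},{"fingers":5,"translation":[-1.3,-9.3,8],"spin":-90},{"fingers":5,"translation":[-1.3,-9.3,8],"spin":-90}]'

```text
time: 12.4
ee_pos: [466.1, 56.2, 115.2]
tcp_rot: [3.141, 0.0, -0.124]
contact_force: [0.4, -0.0, -0.1]
opening: 50.4
gripper_force: 0.0
```

```bash
python3 - <<'E'
from h import *
im=snap('top','t4.png'); s2=snap('scene','s4.png')
b=cv2.resize(s2[190:250,205:285],(560,420),interpolation=cv2.INTER_CUBIC)
a=cv2.resize(im[235:288,195:285],(560,330),interpolation=cv2.INTER_CUBIC)
cv2.imwrite('pics/c5.png',cv2.resize(np.vstack([a,b]),(448,600)))
E
```

```text
(no output)
```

View pics/c5.png

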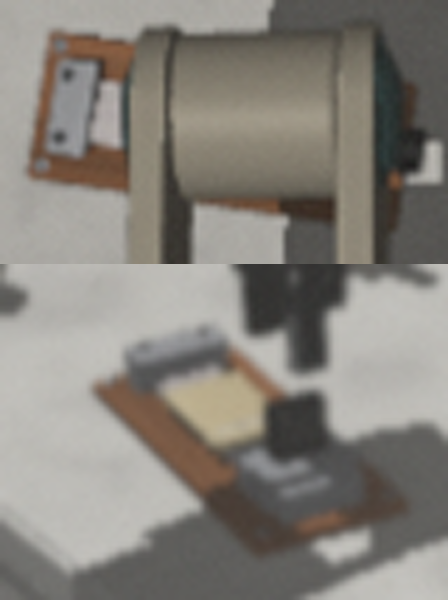

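The tile lies flat on the rail between the jaw and the fence. Now I'll close the jaw.

Request:
move_arm --series '[{"fingers":5,"translation":[0.2,0,-3],"spin":0},{"fingers":5,"translation":[0.2,0,-5.5],"spin":0},{"fingers":5,"translation":[0.2,0,-5.5],"spin":0},{"fingers":0.5,"translation":[0.2,0,-5.5],"spin":0},{"fingers":0.5,"translation":[0.2,0,-5.5],"spin":0},{"fingers":0.5,"translation":[0.2,0,-5.5],"spin":0},{"fingers":0.5,"translation":[0.2,0,-5.5],"spin":0},{"fingers":0.5,"translation":[0.2,0,-5.5],"spin":0},{"fingers":0.5,"translation":[0.2,0,-5.5],"spin":0},{"fingers":0.5,"translation":[0.32,1,-5.5],"spin":0},{"fingers":0.5,"translation":[0.44,2,-5.5],"spin":0},{"fingers":0.5,"translation":[0.57,3,-5.5],"spin":0},{"fingers":0.5,"translation":[0.69,4,-5.5],"spin":0},{"fingers":0.5,"translation":[0.81,5,-5.5],"spin":0},{"fingers":0.5,"translation":[0.87,5.5,-5.5],"spin":0},{"fingers":0.5,"translation":[0.9,5.8,-5.5],"spin":0},{"fingers":0.5,"translation":[0.9,5.8,-5.5],"spin":0}]'

```text
time: 14.2
ee_pos: [476.7, 114.9, 62.2]
tcp_rot: [-3.141, -0.004, -0.123]
contact_force: [1.8, -0.0, 4.2]
opening: 13.7
gripper_force: 33.6
```

Request:
move_arm --series '[{"fingers":0.5,"translation":[0.02,0.2,0],"spin":0},{"fingers":0.5,"translation":[0.05,0.4,0],"spin":0},{"fingers":0.5,"translation":[0.07,0.6,0],"spin":0},{"fingers":0.5,"translation":[0.1,0.8,0],"spin":0},{"fingers":0.5,"translation":[0.1,0.8,0],"spin":0}]'

```text
time: 14.7
ee_pos: [477.1, 117.4, 62.2]
tcp_rot: [3.13, -0.002, -0.125]
contact_force: [-5.7, -28.9, 14.0]
opening: 13.2
gripper_force: 35.4
```

Request:
move_arm --series '[{"fingers":0.5,"translation":[-0.05,-0.45,0],"spin":0},{"fingers":5,"translation":[-0.05,-0.45,0],"spin":0},{"fingers":5,"translation":[-0.05,-0.45,0],"spin":0},{"fingers":5,"translation":[-0.05,-0.45,0],"spin":0},{"fingers":5,"translation":[-0.05,-0.45,3],"spin":0},{"fingers":5,"translation":[-0.05,-0.45,6.5],"spin":0},{"fingers":5,"translation":[4.4,-25.2,6.5],"spin":26.6},{"fingers":5,"translation":[4.4,-25.2,6.5],"spin":26.6},{"fingers":5,"translation":[4.4,-25.2,6.5],"spin":26.6},{"fingers":5,"translation":[4.4,-25.2,6.5],"spin":26.6},{"fingers":5,"translation":[4.4,-25.2,6.5],"spin":26.6},{"fingers":5,"translation":[4.4,-25.2,6.5],"spin":26.6},{"fingers":5,"translation":[4.4,-25.2,6.5],"spin":26.6},{"fingers":4.5,"translation":[4.4,-25.2,6.5],"spin":26.6},{"fingers":4.5,"translation":[4.4,-25.2,6.5],"spin":26.6}]'

```text
time: 16.2
ee_pos: [520.2, -128.5, 125.1]
tcp_rot: [-3.141, 0.0, 0.343]
contact_force: [0.2, 0.4, 0.2]
opening: 45.0
gripper_force: 0.0
```

```bash
python3 - <<'E'
from h import *
im=snap('top','t5.png'); s2=snap('scene','s5.png')
a=cv2.resize(im[235:288,195:285],(560,330),interpolation=cv2.INTER_CUBIC)
b=cv2.resize(s2[190:270,205:330],(560,358),interpolation=cv2.INTER_CUBIC)
cv2.imwrite('pics/c6.png',cv2.resize(np.vstack([a,b]),(488,600)))
x0,y0=195,235; hsv=cv2.cvtColor(im,cv2.COLOR_BGR2HSV)[y0:288,x0:285]
big=cv2.resize(hsv,None,fx=8,fy=8,interpolation=cv2.INTER_LINEAR)
m=((big[...,1]>45)&(big[...,1]<130)&(big[...,0]>17)&(big[...,0]<32)&(big[...,2]>120)).astype(np.uint8); m=cv2.morphologyEx(m,cv2.MORPH_OPEN,np.ones((9,9)))
c=max(cv2.findContours(m,0,1)[0],key=cv2.contourArea)[:,0]
print('tile',cv2.minAreaRect(back('top',(c+.5)/8-.5+np.array([x0,y0]),25)[:,:2].astype(np.float32)))
m=((big[...,1]>110)&(big[...,0]<17)).astype(np.uint8); m=cv2.morphologyEx(m,cv2.MORPH_CLOSE,np.ones((9,9)));c=max(cv2.findContours(m,0,1)[0],key=cv2.contourArea)[:,0]
print('board',cv2.minAreaRect(back('top',(c+.5)/8-.5+np.array([x0,y0]),10)[:,:2].astype(np.float32)))
E
```

```text
tile ((480.88250732421875, 180.91830444335938), (68.2725830078125, 51.23133850097656), 82.96315002441406)
board ((476.5712585449219, 128.2662811279297), (222.48143005371094, 90.443115234375), 82.69338989257812)
```

View pics/c6.png

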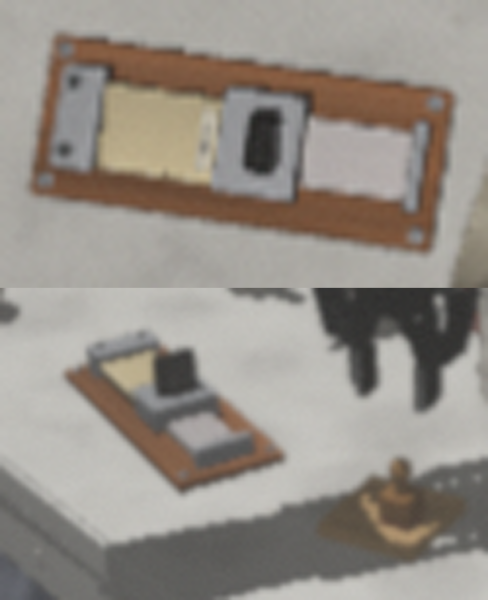

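The tile is pushed home under both lips and the jaw is locked. Now I'll take the stamp.

Request:
move_arm --series '[{"fingers":4.5,"translation":[0,0,-4],"spin":0},{"fingers":4.5,"translation":[0,0,-7.4],"spin":0},{"fingers":4.5,"translation":[0,0,-7.4],"spin":0},{"fingers":4.5,"translation":[0,0,-7.4],"spin":0},{"fingers":0.8,"translation":[0,0,-7.4],"spin":0},{"fingers":0.8,"translation":[0,0,-7.4],"spin":0},{"fingers":0.8,"translation":[0,0,-7.4],"spin":0},{"fingers":0.8,"translation":[0,0,-7.4],"spin":0},{"fingers":0.8,"translation":[0,0,-7.4],"spin":0},{"fingers":0.8,"translation":[0,0,-7.4],"spin":0}]' --grip_force 40

```text
time: 17.3
ee_pos: [521.5, -130.0, 53.6]
tcp_rot: [3.139, -0.003, 0.341]
contact_force: [-0.2, 1.6, 7.0]
opening: 15.3
gripper_force: 39.0
```

Request:
move_arm --series '[{"fingers":0.8,"translation":[0,0,2],"spin":0},{"fingers":0.8,"translation":[0,0,6],"spin":0},{"fingers":0.8,"translation":[0,0,9],"spin":0},{"fingers":0.8,"translation":[-3.85,31,9],"spin":-26.6},{"fingers":0.8,"translation":[-3.85,31,9],"spin":-26.6},{"fingers":0.8,"translation":[-3.85,31,9],"spin":-26.6},{"fingers":0.8,"translation":[-3.85,31,9],"spin":-26.6},{"fingers":0.8,"translation":[-3.85,31,9],"spin":-26.6},{"fingers":0.8,"translation":[-3.85,31,9],"spin":-26.6},{"fingers":0.8,"translation":[-3.85,31,9],"spin":-26.6},{"fingers":0.8,"translation":[-3.85,31,9],"spin":-26.6},{"fingers":0.8,"translation":[-3.85,31,9],"spin":-26.6},{"fingers":0.8,"translation":[-3.85,31,9],"spin":-26.6},{"fingers":0.8,"translation":[-3.85,31,5],"spin":-26.6},{"fingers":0.8,"translation":[-3.85,31,3],"spin":-26.6},{"fingers":0.8,"translation":[-3.85,31,3],"spin":-26.6},{"fingers":0.8,"translation":[-3.85,31,3],"spin":-26.6}]'

```text
time: 19.0
ee_pos: [482.2, 179.4, 82.1]
tcp_rot: [3.142, -0.0, -0.125]
contact_force: [0.4, -0.8, 0.7]
opening: 15.4
gripper_force: 39.3
```

```bash
python3 - <<'E'
from h import *
s2=snap('scene','s6.png')
cv2.imwrite('pics/c7.png',cv2.resize(s2[175:250,195:295],(800,600),interpolation=cv2.INTER_CUBIC))
E
```

```text
(no output)
```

View pics/c7.png

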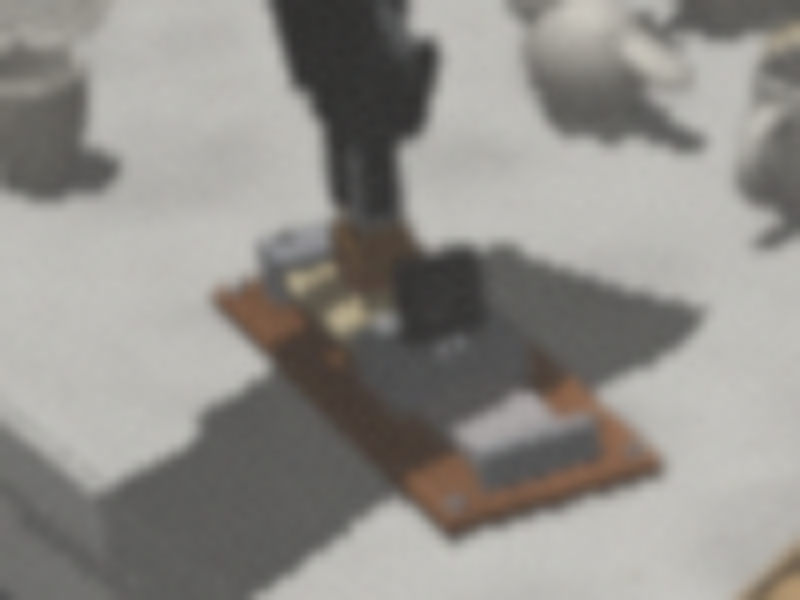

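The stamp hangs upright over the tile's middle. Pressing in steps.

Request:
move_arm --series '[{"fingers":0.8,"translation":[0,0,-0.4],"spin":0},{"fingers":0.8,"translation":[0,0,-0.7],"spin":0},{"fingers":0.8,"translation":[0,0,-0.9],"spin":0},{"fingers":0.8,"translation":[0,0,-1.1],"spin":0},{"fingers":0.8,"translation":[0,0,-1.2],"spin":0},{"fingers":0.8,"translation":[0,0,-1.2],"spin":0}]' --grip_force 70

```text
time: 19.65
ee_pos: [484.0, 181.1, 74.5]
tcp_rot: [-3.139, -0.006, -0.123]
contact_force: [-8.2, -2.2, 25.5]
opening: 13.9
gripper_force: 70.4
```

Request:
move_arm --series '[{"fingers":0.8,"translation":[-0.1,0,-0.1],"spin":0},{"fingers":0.8,"translation":[-0.1,0,-0.15],"spin":0},{"fingers":0.8,"translation":[-0.1,0,-0.15],"spin":0},{"fingers":0.8,"translation":[-0.1,0,-0.15],"spin":0}]'

```text
time: 20.05
ee_pos: [483.7, 181.2, 74.4]
tcp_rot: [-3.138, -0.009, -0.123]
contact_force: [-8.6, -1.8, 33.0]
opening: 14.4
gripper_force: 71.1
```

Request:
move_arm --series '[{"fingers":0.8,"translation":[0,0,0.6],"spin":0},{"fingers":0.8,"translation":[0,0,3],"spin":0},{"fingers":0.8,"translation":[0,0,7.5],"spin":0},{"fingers":0.8,"translation":[3.8,-30.7,7.5],"spin":26.6},{"fingers":0.8,"translation":[3.8,-30.7,7.5],"spin":26.6},{"fingers":0.8,"translation":[3.8,-30.7,7.5],"spin":26.6},{"fingers":0.8,"translation":[3.8,-30.7,7.5],"spin":26.6},{"fingers":0.8,"translation":[3.8,-30.7,7.5],"spin":26.6},{"fingers":0.8,"translation":[3.8,-30.7,7.5],"spin":26.6},{"fingers":0.8,"translation":[3.8,-30.7,7.5],"spin":26.6},{"fingers":0.8,"translation":[3.8,-30.7,7.5],"spin":26.6},{"fingers":0.8,"translation":[3.8,-30.7,7.5],"spin":26.6},{"fingers":0.8,"translation":[3.8,-30.7,7.5],"spin":26.6},{"fingers":0.8,"translation":[3.8,-30.7,4],"spin":26.6},{"fingers":0.8,"translation":[3.8,-30.7,1],"spin":26.6},{"fingers":0.8,"translation":[3.8,-30.7,-0.5],"spin":26.6},{"fingers":0.8,"translation":[3.8,-30.7,-1],"spin":26.6},{"fingers":0.8,"translation":[3.8,-30.7,-1],"spin":26.6},{"fingers":0.8,"translation":[3.8,-30.7,-1],"spin":26.6}]' --grip_force 40

```text
time: 21.95
ee_pos: [519.7, -126.9, 59.5]
tcp_rot: [3.14, -0.002, 0.341]
contact_force: [0.8, -0.9, -0.7]
opening: 14.5
gripper_force: 68.2
```

Request:
move_arm --series '[{"fingers":0.8,"translation":[0,0,-0.2],"spin":0},{"fingers":0.8,"translation":[0,0,-0.4],"spin":0},{"fingers":0.8,"translation":[0,0,-0.5],"spin":0},{"fingers":0.8,"translation":[0,0,-0.5],"spin":0},{"fingers":0.8,"translation":[0,0,-0.5],"spin":0}]'

```text
time: 22.45
ee_pos: [519.2, -126.9, 53.8]
tcp_rot: [3.141, -0.001, 0.341]
contact_force: [-1.0, 1.6, 6.0]
opening: 13.9
gripper_force: 68.7
```

Request:
move_arm --series '[{"fingers":2.2,"translation":[0,0,0.05],"spin":0},{"fingers":4.5,"translation":[0,0,0.05],"spin":0},{"fingers":4.5,"translation":[0,0,0.05],"spin":0},{"fingers":4.5,"translation":[0,0,0.05],"spin":0},{"fingers":4.5,"translation":[0,0,3],"spin":0},{"fingers":4.5,"translation":[0,0,7],"spin":0},{"fingers":4.5,"translation":[0,0,11],"spin":0},{"fingers":4.5,"translation":[-8,-15,14],"spin":0},{"fingers":4.5,"translation":[-8,-15,14],"spin":0},{"fingers":4.5,"translation":[-8,-15,14],"spin":0},{"fingers":4.5,"translation":[-8,-15,14],"spin":0},{"fingers":4.5,"translation":[-8,-15,14],"spin":0}]'

```text
time: 23.65
ee_pos: [437.6, -279.3, 193.5]
tcp_rot: [3.14, -0.0, 0.337]
contact_force: [-0.3, 0.4, -1.2]
opening: 45.0
gripper_force: 0.0
```

```bash
python3 - <<'E'
from h import *
im=snap('top','t8.png'); s2=snap('scene','s8.png')
a=cv2.resize(im[225:285,195:345],(750,300),interpolation=cv2.INTER_CUBIC)
b=cv2.resize(s2[190:250,200:350],(750,300),interpolation=cv2.INTER_CUBIC) if 0 else cv2.resize(s2[195:265,205:335],(750,300),interpolation=cv2.INTER_CUBIC)
cv2.imwrite('pics/c8.png',np.vstack([a,b]))
E
```

```text
(no output)
```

View pics/c8.png

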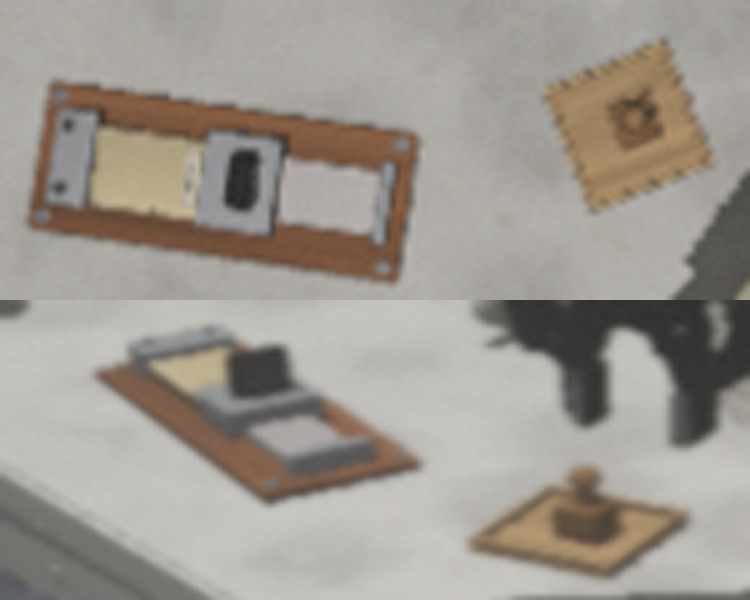

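The stamp stands upright in its tray at (635,118) in the upper crop. The tile is still locked between jaw and fence, and the gripper is clear of everything. Handing in.

```bash
python3 -c "
from rig import env
print(env.sign_off())"
```

```text
the job is handed in; nothing more can be done
None
```

The tile is locked in the jig against the fence and was stamped near its middle with about 33 N; the stamp is back upright in its tray, and I handed the job in at about 24 s (sign-off returned no verdict).

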